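# Put the biscuit cutters away in their foam case

### The job

Put the two wooden-handled biscuit cutters that lie on the bench, the boot and the mushroom, away in the sloping foam-lined case: press each one fully home in its own cut-out, square and down to the bottom, and let go of it. Leave the other things on the bench where they are.

Things in the scene. Friction and masses are not known exactly. Their poses are not given: they have to be found in the camera images.
- boot_cutter: Loose steel boot (L) shape cutter, 20 mm high, closed flat back bearing a beech grip bar 14 (x) by 40 (y) by 24 mm tall; 44 mm high in all, 70-140 g. Starts flat, grip up. Origin: under the bar's centre at the cutting edge; z up through the bar. Outline in own x, y (mm): leg x -17..11, y -28..32; foot x 11..33, y -28..-2.
- mushroom_cutter: Loose steel mushroom (T) shape cutter, 20 mm high, closed flat back bearing a beech grip bar 14 (x) by 40 (y) by 24 mm tall; 44 mm high in all, 70-140 g. Starts flat, grip up. Origin: under the bar's centre at the cutting edge; z up through the bar. Outline in own x, y (mm): cap x -30..30, y 4..30; stem x -14..14, y -30..4.
- case: Fixed wooden case, 134 mm up the slope by 230 wide, open face sloping 28 degrees, centre 72 mm up; rim 4 mm below the foam face. Origin: on the bench under the face's centre, z up, x the level direction in which the face rises. Holds the foam: boot pocket at +y, mushroom at -y, a round cutter already home between (42 mm across, 20 mm proud).
- face_centre (a point): Centre of the nominal foam face. The grey foam block (100 mm up the slope, 216 wide) has play: it lies up to 10 mm up or down the slope, unreported (see or feel it); both pockets share the shift; it stays put under work forces. From 6 mm deep, springy tongues in the pocket walls resist with 3 to 12 N, so a cutter must be pressed home and is then held.
- boot_pocket (a point): On the case's nominal foam face at z = 0, where the boot cutter's origin goes; z square out of the face, x (up the slope) and y as the cutter's own x, y must point. The true pocket lies up to 10 mm off along x (foam play), none along y. Cutter's outline + 1.5 mm all round, sharp-edged, 16 mm deep: fully home, the cutter's origin is at z = -16 mm, its back 4 mm proud.
- mushroom_pocket (a point): On the case's nominal foam face at z = 0, where the mushroom cutter's origin goes; z square out of the face, x (down the slope) and y as the cutter's own x, y must point. The true pocket lies up to 10 mm off along x (foam play), none along y. Cutter's outline + 1.5 mm all round, sharp-edged, 16 mm deep: fully home, the cutter's origin is at z = -16 mm, its back 4 mm proud.
- star_cutter: Bystander: loose open steel star cutter, 60 mm across, 20 mm high; origin at its centre on the bench.
- ring_cutter: Bystander: loose small open steel ring cutter, 32 mm across, 18 mm high, lying between the places of the two cutters; origin at its centre on the bench.
- ramekin: Bystander: loose white ramekin, 76 mm across, 42 mm high; origin under its centre.
- pastry_brush: Bystander: loose pastry brush, 200 mm long, lying flat; origin under its middle, x along it.
- spice_jar: Bystander: loose closed jar, 44 mm across, 75 mm high; origin under its centre.
Things that resemble listed ones, but are neither listed nor needed, are in the scene too. Leave any blue look-alike of the mushroom_cutter alone.

How it is judged (in metres and radians):
At the end, for the whole second after the job is handed in: Both cutters lie still and released in their own pockets: origin at least 13.5 mm below the foam face (16 is fully home), within 13.5 mm along x and 4 mm along y of the pocket's site, square to it within 0.1 rad (z of boot_cutter in the frame of boot_pocket below -0.0135 m and x of boot_cutter in the frame of boot_pocket between -0.0135 and 0.0135 m and y of boot_cutter in the frame of boot_pocket between -0.004 and 0.004 m and angle between the z axis of boot_cutter and the z axis of boot_pocket, either way round below 0.1 rad and angle between the x axis of boot_cutter and the x axis of boot_pocket, either way round below 0.1 rad and linear speed of each of boot_cutter, mushroom_cutter below 0.02 m/s and z of mushroom_cutter in the frame of mushroom_pocket below -0.0135 m and x of mushroom_cutter in the frame of mushroom_pocket between -0.0135 and 0.0135 m and y of mushroom_cutter in the frame of mushroom_pocket between -0.004 and 0.004 m and angle between the z axis of mushroom_cutter and the z axis of mushroom_pocket, either way round below 0.1 rad and angle between the x axis of mushroom_cutter and the x axis of mushroom_pocket, either way round below 0.1 rad); the robot touches nothing.
It fails at once if the star cutter is moved by more than 30 mm (distance of star_cutter from where it was at the start of the episode above 0.03 m).
It fails at once if the ring cutter is moved by more than 30 mm (distance of ring_cutter from where it was at the start of the episode above 0.03 m).
It fails at once if the ramekin is moved by more than 30 mm (distance of ramekin from where it was at the start of the episode above 0.03 m).
It fails at once if the pastry brush is moved by more than 30 mm (distance of pastry_brush from where it was at the start of the episode above 0.03 m).
It fails at once if the spice jar is moved by more than 30 mm (distance of spice_jar from where it was at the start of the episode above 0.03 m).
It also fails if it takes over 67 s, if anything falls off the work surface, if the arm or the gripper's body presses on something with over 40 N, if the wrist force passes 120 N, or if a joint passes its speed limit or range.

### The arm

A 6-joint arm with a two-finger parallel gripper is mounted at the origin on the work surface. World frame = base frame: x ahead of the robot, y to its left, z up, the work surface at z = 0. Lengths are in m, angles in degrees, forces in N, time in s.
With the tool pointing down it reaches from about 0.425 to 1.125 m from the base axis. Payload 14.9 kg.
Tool frame: the origin (TCP) lies between the finger pads; the fingertips stand 14 mm ahead of it and the grasp point (between the pads) lies 5 mm behind it; z points along the fingers, y is the line along which they close (so a half turn about z gives the same grasp; the last joint's range is limited). The gripper opens to 91 mm and grips with 3 to 60 N. Pads are 32 mm wide; open, the fingers measure 118 mm over their backs; the gripper's body (76 mm by 178 mm) begins 60 mm behind the grasp point.
Start: joints at [-76.794, 21.709, 99.362, -0, 58.929, -1.908], TCP at [0.183, -0.676, 0.228] pointing down, gripper open.
Joint ranges: [-158.91, 158.91], [-42.39, 125.64], [0.06, 152.35], [-60.88, 240.88], [17.5, 164.5], [-176.32, 176.32]. Speed limits (degrees/s): [108.29, 108.29, 136.94, 180, 180, 180].

### API

Orientations are given as [roll, pitch, yaw] about the fixed x, y, z axes, in that order (R = Rz(yaw) Ry(pitch) Rx(roll)).
In Python, from bench import * gives the robot as it stands.
- The arm moves only by the tool servo_tool, never from a script. Its argument "series" is a list that holds one entry, the list of rows, each a list of 7 numbers: the shift along the tool's x, y, z each as a share of 0.05 m, from -1 to 1, then the turn, a rotation vector about the tool's x, y, z each as a share of 8 degrees, from -1 to 1, then the closure, from -1 (fully open) to 1 (shut). A call has 1 to 8 rows; each row shifts and turns the commanded pose from where the row before left it, along the tool's axes as they then stand; what a row does not reach is not made up. A row lasts 1/8 s, in which the tool goes at most 62.5 mm and 10.7 degrees, less where a joint would pass 70% of its speed; a pose out of reach is approached as far as the arm can. A call with a number of a shift or a turn outside -1 to 1 is refused whole. A call with a gripper value outside its range is refused whole. The fingers move at their own pace and stop on an object; "newtons" is the grip in N (left out, the last holds). Time passes only in rows, so rows that do not move let the fingers close. It gives the time, the measured TCP pose, the force, the opening and the grip force at its end, in the units of the state.
- get_state(): the state, without advancing time (a new reading comes with each control period).
- camera(name): name is "side" or "top"; returns the picture (384x512x3 uint8, blue, green, red); there is no depth.
- get_calibration(name): a dict with "fx", "fy", "cx", "cy" (pixels), "world_to_cam" (4x4, takes a point from world to camera coordinates). Camera axes: x right, y down, z forward; pixel columns grow to the right and rows downward; lengths in m; the calibration is good to about 2 mm. A picture is of the moment at which its call begins. get_calibration takes no time and is no camera call.
- job_done(): hands the job in; it is judged then, once.
Trained networks look in the newest picture that a camera, given by its name, has taken for a name from the list of things; names that differ only in an ending like _2 or _b are one class to them, and where a whole thing is asked for, a point or a joint stands for the part that bears it (a point fixed in the world has none). Each returns a list of dicts, best first, with "p" (0 to 1); they miss things now and then, are a little off and sometimes report something else, mostly with a low value. They report only what shows in the picture. A call takes as long as a camera call. They do not tell look-alikes from the thing itself.
- spot_in(name, camera): "box" ([left, top, width, height] as shares, 0 to 1, of the picture: columns of its width, rows of its height, round what is visible of it).
- silhouettes(name, camera): "mask" (384x512 bool, what is visible of it) and "box" ([left, top, width, height] as shares, 0 to 1, of the picture: columns of its width, rows of its height, round what is visible of it).
- place_of(name, camera): "point" ([column, row] as shares, 0 to 1, of the picture: columns of its width, rows of its height: a listed point, or the origin of a listed thing).
The state is a dict: "time_s": time; "joint_pos": joint angles; "joint_velocities": joint speeds; "joint_efforts": joint torques, N m; "ee_pos": TCP position; "tcp_rot": TCP orientation; "ft_force": force on the tool from outside, world axes, zero at the start; "ft_torque": the same for the moment, N m; "opening": opening from 0.0 (shut) to 1.0 (fully open); "finger_force": force on a finger pad.
Only numpy, scipy, OpenCV 4.12 (cv2) and the standard library are available. Lean on these libraries where they do the work, as an engineer would, in place of code of your own. Each camera call takes 0.05 s, during which the arm holds its last target. There are 200 camera calls.

## Working session

There is one attempt and no reset: what is moved stays moved. The work goes in short steps, Python scripts to look and compute and a tool call to move; the robot and the scene stay as the last step left them, time stands still between calls to the robot, and variables do not carry over. Pictures are saved under pics/ and viewed, at most 10 in all, crops included, and the job is handed in when it is done.

Besides the shell and the picture viewer there is one more tool, called after ">>>" in YAML: its name, and indented under it one key for each argument. servo_tool: Moves the arm, as the interface text tells. Its arguments: {"type":"object","properties":{"series":{"type":"array"},"newtons":{"type":"number"}},"required":["series"]}

```bash
mkdir -p pics
cat > h.py <<'E'
from bench import *
import numpy as np, cv2
from scipy.spatial.transform import Rotation as R
def ray(name,uv):
    c=get_calibration(name);T=np.linalg.inv(np.array(c['world_to_cam']))
    d=T[:3,:3]@np.array([(uv[0]-c['cx'])/c['fx'],(uv[1]-c['cy'])/c['fy'],1])
    return T[:3,3],d/np.linalg.norm(d)
def atz(name,uv,z):
    o,d=ray(name,uv);return o+d*(z-o[2])/d[2]
def proj(name,p):
    c=get_calibration(name);T=np.array(c['world_to_cam']);q=np.atleast_2d(p)@T[:3,:3].T+T[:3,3]
    return np.c_[c['fx']*q[:,0]/q[:,2]+c['cx'],c['fy']*q[:,1]/q[:,2]+c['cy']]
def tri(a,b):
    (o1,d1),(o2,d2)=a,b
    s=np.linalg.lstsq(np.c_[d1,-d2],o2-o1,rcond=None)[0]
    p,q=o1+d1*s[0],o2+d2*s[1];return (p+q)/2,np.linalg.norm(p-q)
E
python3 - <<'E'
from h import *
for n in('top','side'):
    im=camera(n);cv2.imwrite(f'pics/{n}0.png',im)
    c=get_calibration(n);print(n,c['fx'],c['cx'],c['cy'],np.linalg.inv(np.array(c['world_to_cam'])).round(3).tolist())
    for o in('boot_cutter','mushroom_cutter','case','boot_pocket','mushroom_pocket','face_centre'):
        print(o,[((np.array(d['point'])*[512,384]).round(1).tolist(),round(d['p'],2)) for d in place_of(o,n)])
print(get_state())
E
```

```text
top 456.8294808286537 253.40637029046366 192.45341945152103 [[-0.012, -0.992, 0.124, 0.396], [-1.0, 0.011, -0.01, -0.04], [0.008, -0.124, -0.992, 1.243], [0.0, 0.0, 0.0, 1.0]]
boot_cutter [([247.2, 202.4], 0.86), ([281.8, 144.8], 0.34)]
mushroom_cutter [([276.5, 278.6], 0.92), ([330.1, 192.4], 0.58)]
case [([160.0, 189.7], 0.97), ([344.7, 135.4], 0.55)]
boot_pocket [([162.3, 203.0], 0.84), ([329.2, 193.3], 0.4), ([154.8, 182.7], 0.25)]
mushroom_pocket [([140.7, 161.8], 0.62)]
face_centre [([158.2, 182.0], 0.75), ([283.4, 142.2], 0.43)]
side 403.8228052617643 251.48828879045328 192.32443201438142 [[0.981, -0.118, 0.151, 0.397], [-0.191, -0.53, 0.826, -0.757], [-0.018, -0.84, -0.543, 0.529], [0.0, 0.0, 0.0, 1.0]]
boot_cutter [([251.8, 214.4], 0.95), ([249.9, 159.3], 0.6)]
mushroom_cutter [([161.7, 247.3], 0.94), ([286.8, 284.5], 0.81)]
case [([245.6, 160.9], 0.88)]
boot_pocket [([230.6, 142.3], 0.72)]
mushroom_pocket [([267.8, 132.7], 0.95)]
face_centre [([249.2, 137.3], 0.82)]
{'time_s': 0.7, 'joint_pos': array([-7.67925538e+01,  2.17102879e+01,  9.93635517e+01,  7.79646441e-04,
        5.89299509e+01, -1.91028125e+00]), 'joint_velocities': array([ 0.03990608,  0.01695142,  0.00228801, -0.0955072 ,  0.03048501,
        0.01143728]), 'joint_efforts': array([ 5.46386713e-03, -7.63535643e+01, -4.34683800e+01,  6.51994580e-02,
        3.90626339e-02,  1.19457528e-05]), 'ee_pos': array([ 0.18253059, -0.67577601,  0.22791008]), 'tcp_rot': array([-1.79996234e+02, -7.93752458e-04,  1.51173251e+01]), 'ft_force': array([-0.22165487,  0.03117754,  0.7405636 ]), 'ft_torque': array([ 0.00627464, -0.04292851,  0.02598985]), 'finger_force': 0.0, 'opening': 0.9977954309484999}
```

Run:
```python
import cv2
a=cv2.imread('pics/top0.png')[90:340,60:420];b=cv2.imread('pics/side0.png')[60:340,90:460]
cv2.imwrite('pics/t1.png',cv2.resize(a,None,fx=2.2,fy=2.2,interpolation=cv2.INTER_CUBIC))
cv2.imwrite('pics/s1.png',cv2.resize(b,None,fx=2.1,fy=2.1,interpolation=cv2.INTER_CUBIC))
```

```text
(no output)
```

View pics/t1.png

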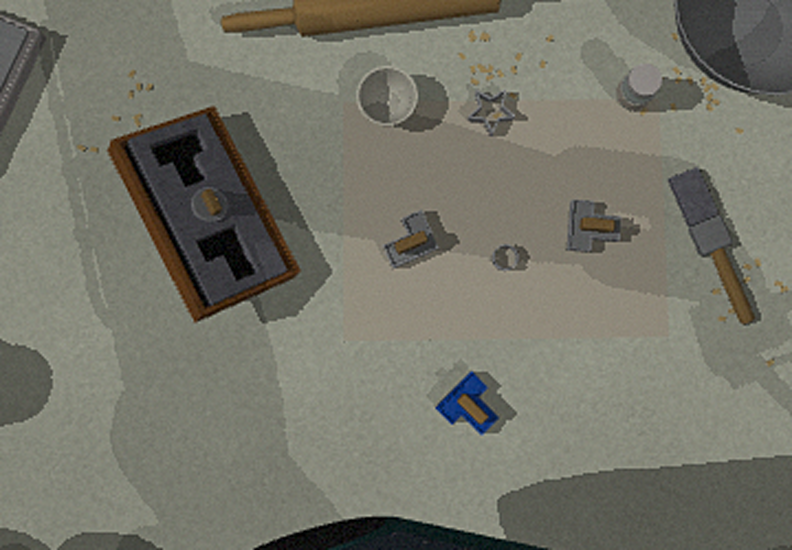

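View pics/s1.png

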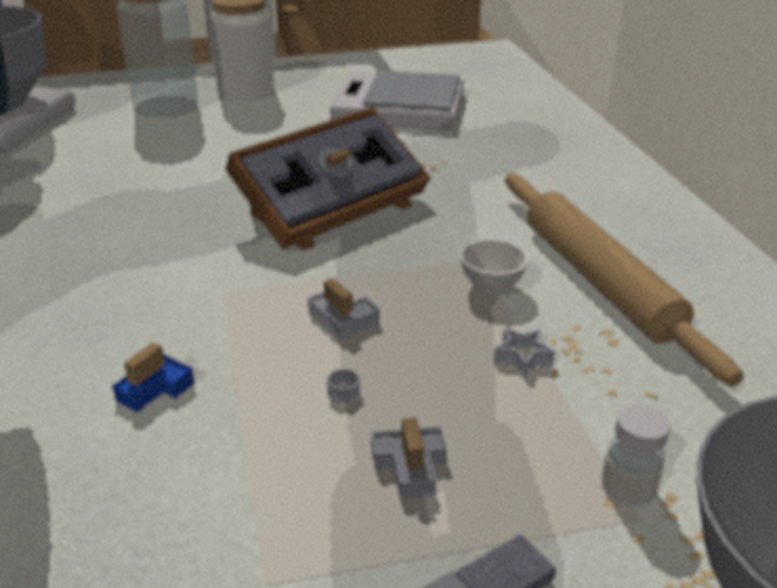

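The top view shows the steel boot at about (250,199) and the steel mushroom at (330,192). Things that could be mistaken for them:
- Blue T at (273,273), the look-alike, which I leave alone.
- Ring at (292,207).
- Star at (283,141).
- The case's round cutter at (155,183).

In the case, the boot pocket is at about (163,204) and the mushroom pocket at (141,161). The face rises towards the left (+y).

Next I fit the models to the masks in both views.

```bash
cat >> h.py <<'E'
from scipy.optimize import minimize
OUT={'boot':[(-17,-28),(33,-28),(33,-2),(11,-2),(11,32),(-17,32)],
 'mush':[(-30,4),(-14,4),(-14,-30),(14,-30),(14,4),(30,4),(30,30),(-30,30)]}
REC={'boot':[(-17,11,-28,32),(11,33,-28,-2)],'mush':[(-30,30,4,30),(-14,14,-30,4)]}
def boxes(k):
    b=[(*r,0,20) for r in REC[k]]+[(-7,7,-20,20,20,44)]
    return [np.array([[x,y,z] for x in q[:2] for y in q[2:4] for z in q[4:]])/1000 for q in b]
S=4
def fill(m,pts):
    cv2.fillConvexPoly(m,np.round((cv2.convexHull(pts.astype(np.float32))[:,0]+.5)*S*16-8).astype(np.int32),1.0,shift=4)
def render(k,t,Rm,cam,roi):
    x0,y0,w,h=roi;m=np.zeros((h*S,w*S),np.float32)
    for b in boxes(k): fill(m,proj(cam,b@Rm.T+t)-[x0,y0])
    return cv2.resize(m,(w,h),interpolation=cv2.INTER_AREA)
def fitcut(k,masks,x0,free_z=False):
    rois={}
    for c,m in masks.items():
        x,y,w,h=cv2.boundingRect(m.astype(np.uint8));rois[c]=(x-12,y-12,w+24,h+24)
    def cost(p):
        e=0
        for c,m in masks.items():
            x,y,w,h=rois[c];r=render(k,np.array([p[0],p[1],p[3] if free_z else 0]),R.from_euler('z',p[2]*10).as_matrix(),c,rois[c])
            e+=((cv2.GaussianBlur(r,(0,0),.8)-cv2.GaussianBlur(m[y:y+h,x:x+w].astype(np.float32),(0,0),.8))**2).sum()
        return e
    best=None
    n=4 if free_z else 3
    for yaw in range(0,360,30):
        s=np.array([*x0[:2],yaw/10/57.3,0])[:n]
        r=minimize(cost,s,method='Nelder-Mead',options=dict(initial_simplex=np.vstack([s]+[s+d for d in np.diag([.01,.01,.025,.01])[:n,:n]]),maxiter=160,xatol=1e-4))
        if best is None or r.fun<best.fun: best=r
    return best.x*np.array([1,1,573,1])[:n],best.fun
E
sed -i "s/p\[2\]\*10)/p[2]*10)/" h.py
python3 - <<'E'
from h import *
import pickle
M={}
for n in('top','side'):
    camera(n)
    for o in('boot','mush'):
        for d in silhouettes({'boot':'boot_cutter','mush':'mushroom_cutter'}[o],n):
            ys,xs=np.nonzero(d['mask']);print(n,o,round(d['p'],2),xs.mean().round(1),ys.mean().round(1),len(xs))
            M.setdefault((n,o),[]).append(d['mask'])
pickle.dump(M,open('m.pkl','wb'))
def pick(n,o,uv): return min(M[n,o],key=lambda m:np.hypot(*(np.argwhere(m).mean(0)[::-1]-uv)))
for o,u,v in(('boot',(250,199),(251,210)),('mush',(330,192),(286,278))):
    ms={'top':pick('top',o,u),'side':pick('side',o,v)}
    g=atz('top',u,.02);print(o,g.round(3))
    for fz in(False,True):print(fitcut(o,ms,g,fz))
a=cv2.imread('pics/top0.png')[130:240,100:205];b=cv2.imread('pics/side0.png')[105:185,190:300]
cv2.imwrite('pics/c.png',np.hstack([cv2.resize(a,(400,420),interpolation=cv2.INTER_CUBIC),cv2.resize(b,(400,420),interpolation=cv2.INTER_CUBIC)]))
E
```

```text
top boot 0.72 247.1 198.8 349
top mush 0.94 327.4 193.2 363
top mush 0.9 273.1 273.7 400
side boot 0.78 252.8 208.1 640
side mush 0.75 285.2 277.1 937
side mush 0.49 244.7 144.0 4029
boot [ 0.532 -0.042  0.02 ]Traceback (most recent call last):
  File "<stdin>", line 15, in <module>
  File "h.py", line 45, in fitcut
    r=minimize(cost,s,method='Nelder-Mead',options=dict(initial_simplex=np.vstack([s]+[s+d for d in np.diag([.01,.01,.025,.01])[:n,:n]]),maxiter=160,xatol=1e-4))
    res = _minimize_neldermead(fun, x0, args, callback, bounds=bounds,
                               **options)
    fxr = func(xr)
    fx = function(np.copy(x), *(wrapper_args + args))
  File "h.py", line 38, in cost
    x,y,w,h=rois[c];r=render(k,np.array([p[0],p[1],p[3] if free_z else 0]),R.from_euler('z',p[2]*10).as_matrix(),c,rois[c])
                      ~~~~~~^^^^^^^^^^^^^^^^^^^^^^^^^^^^^^^^^^^^^^^^^^^^^^^^^^^^^^^^^^^^^^^^^^^^^^^^^^^^^^^^^^^^^^^^^^^^^^^
  File "h.py", line 29, in render
    for b in boxes(k): fill(m,proj(cam,b@Rm.T+t)-[x0,y0])
                              ~~~~^^^^^^^^^^^^^^
  File "h.py", line 11, in proj
    c=get_calibration(name);T=np.array(c['world_to_cam']);q=np.atleast_2d(p)@T[:3,:3].T+T[:3,3]
ValueError: time passes only in moves, steps and waits
```

```bash
cat > fix.py <<'E'
s=open('h.py').read()
s=s.replace("import numpy as np, cv2\n","import numpy as np, cv2, functools\nget_calibration=functools.cache(get_calibration)\n",1)
open('h.py','w').write(s)
E
python3 fix.py
python3 - <<'E'
from h import *
import pickle
M=pickle.load(open('m.pkl','rb'))
def pick(n,o,uv): return min(M[n,o],key=lambda m:np.hypot(*(np.argwhere(m).mean(0)[::-1]-uv)))
for o,u,v in(('boot',(250,199),(251,210)),('mush',(330,192),(286,278))):
    ms={'top':pick('top',o,u),'side':pick('side',o,v)}
    g=atz('top',u,.02);print(o,g.round(3))
    for fz in(False,True):print(fitcut(o,ms,g,fz))
a=cv2.imread('pics/top0.png')[130:240,100:205];b=cv2.imread('pics/side0.png')[105:185,190:300]
cv2.imwrite('pics/c.png',np.hstack([cv2.resize(a,(400,420),interpolation=cv2.INTER_CUBIC),cv2.resize(b,(400,291),interpolation=cv2.INTER_CUBIC,).repeat(1,0)[:420] if 0 else cv2.copyMakeBorder(cv2.resize(b,(400,291),interpolation=cv2.INTER_CUBIC),0,129,0,0,0)]))
E
```

```text
boot [ 0.532 -0.042  0.02 ]
(array([ 0.52750809, -0.03494171, 22.18884349]), np.float64(25.737394332885742))
(array([ 5.28149831e-01, -3.34979842e-02,  3.83297007e+02, -3.09799627e-03]), np.float64(13.100146293640137))
mush [ 0.548 -0.259  0.02 ]
(array([ 0.54611851, -0.26004087, -5.42081599]), np.float64(29.202255249023438))
(array([ 5.46522807e-01, -2.58778213e-01, -5.82967411e+00, -2.30748703e-03]), np.float64(22.16808319091797))
```

View pics/c.png

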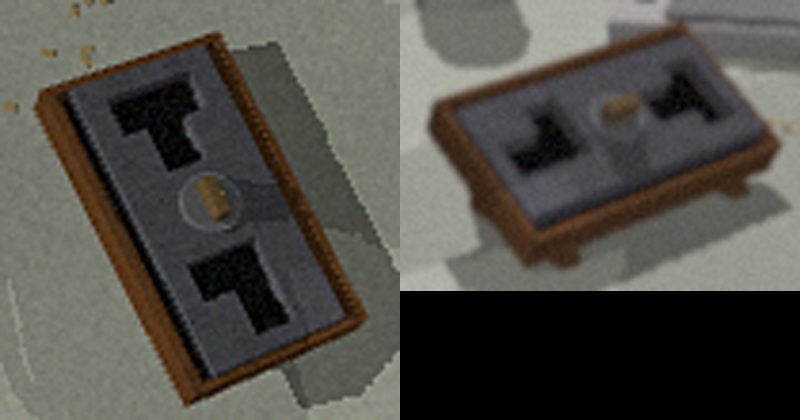

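The crop shows both pockets clearly, with lit walls on their down-slope sides, and a black gap on the up-slope side, so the foam is shifted down-slope. I fit the pocket openings and floors in both views.

```bash
cat >> h.py <<'E'
def frame(yaw,k):  # pocket frame, yaw = case yaw
    Rc=R.from_euler('z',yaw,degrees=True)*R.from_euler('y',-28,degrees=True)
    return (Rc if k=='boot' else Rc*R.from_euler('z',180,degrees=True)).as_matrix()
def offs(k,g):
    o=np.array(OUT[k],float);c=[np.array(r,float)+[-g,g,-g,g] for r in REC[k]];return c
def mask(k,t,Rm,z,g,cam,roi):
    x0,y0,w,h=roi;m=np.zeros((h*S,w*S),np.float32)
    for r in offs(k,g):
        P=np.array([[a,b,z] for a in r[:2] for b in r[2:]])/1000
        fill(m,proj(cam,P@Rm.T+t)-[x0,y0])
    return m
def fitpock(ims,p0,use=('top','side'),ks=('boot','mush'),fix_z=None):
    # p: face centre xyz, yaw/500, boot (x,y), mush(x) y in pocket-plane coords of case
    def parts(p):
        Rc=frame(p[3]*500,'boot');F=p[:3]
        return {'boot':F+Rc@[p[6],p[4],0],'mush':F+Rc@[-p[6],p[5],0]}
    def cost(p):
        e=0;T=parts(p)
        for c in use:
            for k in ks:
                Rm=frame(p[3]*500,k)
                u=proj(c,parts(p0)[k])[0];roi=(int(u[0])-24,int(u[1])-24,48,48)
                op=mask(k,T[k],Rm,0,1.5,c,roi);fl=op*mask(k,T[k],Rm,-16,1.5,c,roi)
                ring=mask(k,parts(p0)[k],frame(p0[3]*500,k),0,7,c,roi)
                ar=lambda m:cv2.GaussianBlur(cv2.resize(m,(48,48),interpolation=cv2.INTER_AREA),(0,0),.6)
                W=cv2.resize(ring,(48,48),interpolation=cv2.INTER_AREA)>.5
                a=[ar(1-op)[W],ar(fl)[W],ar(op-fl)[W]];I=ims[c][roi[1]:roi[1]+48,roi[0]:roi[0]+48].mean(2)[W]
                A=np.stack(a,1);x=np.linalg.lstsq(A,I,rcond=None)[0];e+=((A@x-I)**2).sum()/255
        return e+ (0 if fix_z is None else 1e8*(p[2]-fix_z)**2)
    s=np.array(p0)
    for _ in range(3):
        r=minimize(cost,s,method='Nelder-Mead',options=dict(initial_simplex=np.vstack([s]+[s+d for d in np.diag([.005,.005,.005,.006,.005,.005,.005])]),maxiter=500,xatol=1e-5));s=r.x
    return r.x,r.fun,parts(r.x)
E
python3 - <<'E'
from h import *
ims={n:cv2.imread(f'pics/{n}0.png').astype(float) for n in('top','side')}
g=atz('top',(153,184),.072);print(g)
for fz in(None,.072,):
  for use in(('top','side'),('top',),('side',)):
    x,f,T=fitpock(ims,[*g,118/500,.06,-.06,0],use=use,fix_z=fz if len(use)>1 else .072)
    print(use,fz,x[:3].round(4),(x[3]*500).round(2),x[4:].round(4),f.round(2),{k:v.round(4) for k,v in T.items()})
E
```

```text
[0.56751887 0.20796144 0.072     ]
('top', 'side') None [0.572  0.2049 0.0714] 117.84 [ 0.0629 -0.0611  0.0002] 676.43 {'boot': array([0.5163, 0.1757, 0.0715]), 'mush': array([0.6261, 0.2333, 0.0714])}
('top',) None [0.5722 0.2051 0.0721] 118.18 [ 0.0628 -0.0613  0.0005] 513.82 {'boot': array([0.5167, 0.1759, 0.0723]), 'mush': array([0.6265, 0.2337, 0.0718])}
('side',) None [0.5714 0.2037 0.072 ] 118.0 [ 0.0633 -0.0607  0.0003] 150.65 {'boot': array([0.5153, 0.1743, 0.0722]), 'mush': array([0.6251, 0.232 , 0.0719])}
('top', 'side') 0.072 [0.5727 0.2054 0.0718] 117.16 [ 0.0637 -0.0603 -0.0006] 685.27 {'boot': array([0.5163, 0.1759, 0.0716]), 'mush': array([0.6261, 0.2334, 0.0721])}
('top',) 0.072 [0.5722 0.2051 0.0721] 118.18 [ 0.0628 -0.0613  0.0005] 513.82 {'boot': array([0.5167, 0.1759, 0.0723]), 'mush': array([0.6265, 0.2337, 0.0718])}
('side',) 0.072 [0.5714 0.2037 0.072 ] 118.0 [ 0.0633 -0.0607  0.0003] 150.65 {'boot': array([0.5153, 0.1743, 0.0722]), 'mush': array([0.6251, 0.232 , 0.0719])}
```

```bash
cat > plan.py <<'E'
from h import *
def plan(wps,grip,p=None,Q=None,dec=2):
    """wps: list of (pos, rotation matrix, nrows)"""
    s=get_state()
    if p is None: p=np.array(s['ee_pos'],float)
    if Q is None: Q=R.from_euler('xyz',s['tcp_rot'],degrees=True)
    rows=[]
    for pos,Rt,n in wps:
        Rt=R.from_matrix(Rt);p0=p.copy()
        for i in range(n):
            d=Q.as_matrix().T@(p0+(np.array(pos)-p0)*(i+1)/n-p)/.05
            r=(Q.inv()*Rt).as_rotvec(degrees=True)/(n-i)/8
            row=np.r_[d,r].round(dec);rows.append([*row.tolist(),grip])
            if abs(row).max()>1: print('OVER',row)
            p=p+Q.as_matrix()@row[:3]*.05;Q=Q*R.from_rotvec(row[3:]*8,degrees=True)
    for i in range(0,len(rows),8): print([[float(f'{v:g}') for v in r] for r in rows[i:i+8]])
    return p,Q
down=lambda yaw:(R.from_euler('z',yaw,degrees=True)*R.from_euler('x',180,degrees=True)).as_matrix()
E
python3 - <<'E'
from plan import *
p,Q=plan([([.5463,-.2595,.10],down(84.4),14),([.5463,-.2595,.037],down(84.4),2)],-1)
print(p,Q.as_euler('xyz',degrees=True))
E
```

```text
[[0.66, -0.44, 0.18, 0.0, 0.0, -0.62, -1.0], [0.69, -0.38, 0.19, 0.0, 0.0, -0.62, -1.0], [0.72, -0.32, 0.18, 0.0, 0.0, -0.62, -1.0], [0.75, -0.25, 0.18, 0.0, 0.0, -0.62, -1.0], [0.77, -0.19, 0.18, 0.0, 0.0, -0.62, -1.0], [0.78, -0.13, 0.19, 0.0, 0.0, -0.62, -1.0], [0.78, -0.05, 0.18, 0.0, 0.0, -0.62, -1.0], [0.79, 0.01, 0.18, 0.0, 0.0, -0.62, -1.0]]
[[0.79, 0.08, 0.18, 0.0, 0.0, -0.62, -1.0], [0.77, 0.15, 0.19, 0.0, 0.0, -0.62, -1.0], [0.76, 0.22, 0.18, 0.0, 0.0, -0.62, -1.0], [0.74, 0.28, 0.18, 0.0, 0.0, -0.61, -1.0], [0.71, 0.34, 0.19, 0.0, 0.0, -0.62, -1.0], [0.68, 0.41, 0.18, 0.0, 0.0, -0.61, -1.0], [0.0, -0.0, 0.63, 0.0, 0.0, -0.0, -1.0], [0.0, -0.0, 0.63, 0.0, 0.0, -0.0, -1.0]]
[ 0.54645306 -0.25964625  0.03693188] [1.79998882e+02 1.43182890e-03 8.43944729e+01]
```

Run:
```python
import cv2
a=cv2.imread('pics/top0.png')[165:225,220:365]
cv2.imwrite('pics/close.png',cv2.resize(a,None,fx=5,fy=5,interpolation=cv2.INTER_CUBIC))
```

```text
(no output)
```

View pics/close.png

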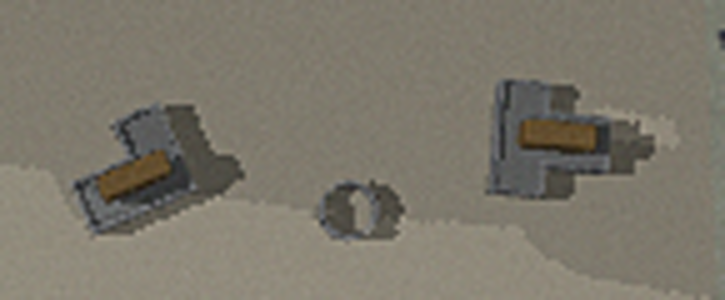

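>>> servo_tool:
  series:
    - [[0.66,-0.44,0.18,0,0,-0.62,-1],[0.69,-0.38,0.19,0,0,-0.62,-1],[0.72,-0.32,0.18,0,0,-0.62,-1],[0.75,-0.25,0.18,0,0,-0.62,-1],[0.77,-0.19,0.18,0,0,-0.62,-1],[0.78,-0.13,0.19,0,0,-0.62,-1],[0.78,-0.05,0.18,0,0,-0.62,-1],[0.79,0.01,0.18,0,0,-0.62,-1]]

```text
time_s: 2.0
ee_pos: [0.391, -0.437, 0.1548]
tcp_rot: [180.0, 0.0, 55.0]
ft_force: [-0.3, -0.5, -0.1]
opening: 0.999
finger_force: 0.0
```

>>> servo_tool:
  series:
    - [[0.79,0.08,0.18,0,0,-0.62,-1],[0.77,0.15,0.19,0,0,-0.62,-1],[0.76,0.22,0.18,0,0,-0.62,-1],[0.74,0.28,0.18,0,0,-0.61,-1],[0.71,0.34,0.19,0,0,-0.62,-1],[0.68,0.41,0.18,0,0,-0.61,-1],[0,0,0,0,0,0,-1]]

```text
time_s: 2.88
ee_pos: [0.5475, -0.2579, 0.0994]
tcp_rot: [-180.0, -0.0, 84.6]
ft_force: [-0.8, -0.5, -0.3]
opening: 0.999
finger_force: 0.0
```

The crop confirms grey steel: the boot on the left, the ring in the middle and the T-shaped mushroom on the right. Descending on the mushroom now.

>>> servo_tool:
  series:
    - [[-0.03,-0.02,0.63,0,0,0,-1],[0,0,0.63,0,0,0,-1],[0,0,0,0,0,0,-1],[0,0,0,0,0,0,1],[0,0,0,0,0,0,1],[0,0,0,0,0,0,1],[0,0,0,0,0,0,1],[0,0,0,0,0,0,1]]
  newtons: 40

```text
time_s: 3.88
ee_pos: [0.5454, -0.261, 0.0371]
tcp_rot: [180.0, 0.0, 84.4]
ft_force: [0.3, 0.3, -0.5]
opening: 0.482
finger_force: 0.0
```

>>> servo_tool:
  series:
    - [[0,0,0,0,0,0,1],[0,0,0,0,0,0,1],[0,0,0,0,0,0,1],[0,0,0,0,0,0,1],[0,0,0,0,0,0,1],[0,0,0,0,0,0,1]]

```text
time_s: 4.62
ee_pos: [0.5453, -0.261, 0.0369]
tcp_rot: [-180.0, -0.0, 84.4]
ft_force: [0.7, 0.2, -0.0]
opening: 0.154
finger_force: 40.0
```

```bash
cat >> plan.py <<'E'
X=(R.from_euler('z',90,degrees=True)*R.from_euler('x',180,degrees=True)).as_matrix()
PK={'boot':np.array([.5163,.1755,.0715]),'mush':np.array([.626,.2333,.0714])}
def tool(k,off,h,grasp,yaw=118):   # off: cutter origin in pocket frame xy, h: height over face; grasp: TCP in cutter frame
    Rm=frame(yaw,k);return PK[k]+Rm@(np.r_[off,h]+grasp),Rm@X
E
python3 - <<'E'
from plan import *
pos,Rt=tool('mush',[0,0],.05,np.array([0,-.0016,.037]))
print(pos,R.from_matrix(Rt).as_euler('xyz',degrees=True))
a=get_state()['ee_pos']
p,Q=plan([(a+[0,0,.15],down(84.4),4),(pos+[0,0,.03],Rt,12)],1)
E
```

```text
[0.64376239 0.19648571 0.14821644] [-1.52000000e+02  1.27222187e-14  2.80000000e+01]
[[0.0, -0.0, -0.75, -0.0, -0.0, -0.0, 1.0], [0.0, -0.0, -0.75, -0.0, -0.0, -0.0, 1.0], [0.0, -0.0, -0.75, -0.0, -0.0, -0.0, 1.0], [0.0, -0.0, -0.75, -0.0, -0.0, -0.0, 1.0], [0.77, 0.09, 0.01, 0.27, 0.14, 0.58, 1.0], [0.78, 0.03, 0.03, 0.27, 0.14, 0.57, 1.0], [0.78, -0.04, 0.05, 0.27, 0.14, 0.58, 1.0], [0.77, -0.09, 0.06, 0.27, 0.14, 0.57, 1.0]]
[[0.76, -0.16, 0.08, 0.27, 0.15, 0.57, 1.0], [0.75, -0.21, 0.1, 0.27, 0.15, 0.58, 1.0], [0.72, -0.26, 0.13, 0.27, 0.14, 0.58, 1.0], [0.7, -0.32, 0.15, 0.27, 0.15, 0.57, 1.0], [0.66, -0.37, 0.18, 0.26, 0.14, 0.57, 1.0], [0.64, -0.41, 0.2, 0.27, 0.15, 0.58, 1.0], [0.59, -0.45, 0.24, 0.26, 0.14, 0.57, 1.0], [0.55, -0.48, 0.26, 0.27, 0.15, 0.58, 1.0]]
```

>>> servo_tool:
  series:
    - [[0,0,-0.75,0,0,0,1],[0,0,-0.75,0,0,0,1],[0,0,-0.75,0,0,0,1],[0,0,-0.75,0,0,0,1],[0.77,0.09,0.01,0.27,0.14,0.58,1],[0.78,0.03,0.03,0.27,0.14,0.57,1],[0.78,-0.04,0.05,0.27,0.14,0.58,1],[0.77,-0.09,0.06,0.27,0.14,0.57,1]]

```text
time_s: 5.62
ee_pos: [0.5783, -0.1074, 0.1838]
tcp_rot: [-170.7, -3.0, 65.6]
ft_force: [1.1, -0.1, -0.5]
opening: 0.151
finger_force: 40.0
```

>>> servo_tool:
  series:
    - [[0.76,-0.16,0.08,0.27,0.15,0.57,1],[0.75,-0.21,0.1,0.27,0.15,0.58,1],[0.72,-0.26,0.13,0.27,0.14,0.58,1],[0.7,-0.32,0.15,0.27,0.15,0.57,1],[0.66,-0.37,0.18,0.26,0.14,0.57,1],[0.64,-0.41,0.2,0.27,0.15,0.58,1],[0.59,-0.45,0.24,0.26,0.14,0.57,1],[0.55,-0.48,0.26,0.27,0.15,0.58,1]]

```text
time_s: 6.62
ee_pos: [0.6441, 0.1977, 0.178]
tcp_rot: [-151.9, 0.0, 27.8]
ft_force: [0.5, 1.2, -1.1]
opening: 0.15
finger_force: 40.0
```

Run:
```python
from plan import *
s=get_state();print(s['time_s'],s['joint_pos'].round(1),s['ee_pos'],s['tcp_rot'],s['opening'])
pos,Rt=tool('mush',[0,0],.05,np.array([0,-.0016,.037]))
print(pos+[0,0,.03])
o=[]
for n,(x0,y0,w,h) in(('top',(90,120,130,115)),('side',(180,60,140,124))):
    im=camera(n);cv2.imwrite(f'pics/{n}1.png',im);o.append(cv2.resize(im[y0:y0+h,x0:x0+w],(400,354),interpolation=cv2.INTER_CUBIC))
cv2.imwrite('pics/d.png',np.hstack(o))
```

```text
6.625 [  5.6  27.6 100.3  28.4  66.4  52.9] [0.64407711 0.19771534 0.17801295] [-1.51897673e+02  4.91493146e-02  2.78481797e+01] 0.14955182665882485
[0.64376239 0.19648571 0.17821644]
```

View pics/d.png

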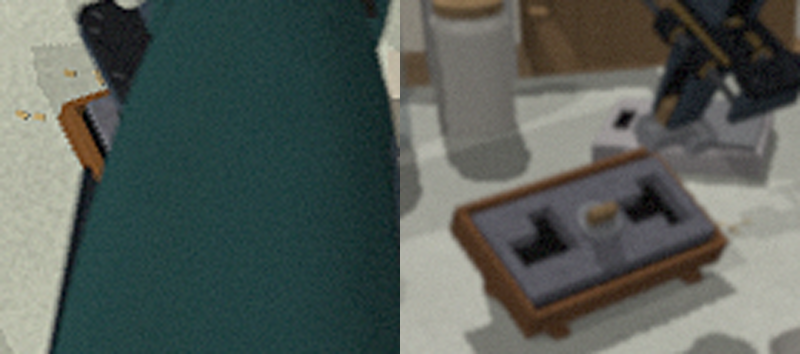

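The side view shows the cutter gripped above the mushroom pocket, while the arm blocks the top view. I fit the cutter in hand in the side view.

```bash
cat >> plan.py <<'E'
def inhand(k,cam='side',show=True):
    camera(cam);s=get_state();Q=R.from_euler('xyz',s['tcp_rot'],degrees=True).as_matrix();Rc=Q@X.T;p0=s['ee_pos']-Rc@[0,0,.037]
    ms=silhouettes({'boot':'boot_cutter','mush':'mushroom_cutter'}[k],cam)
    u=proj(cam,p0+Rc@[0,0,.02])[0]
    m=min(ms,key=lambda d:np.hypot(*(np.argwhere(d['mask']).mean(0)[::-1]-u)))['mask']
    print('mask',m.sum(),np.argwhere(m).mean(0)[::-1],'expect',u)
    roi=(int(u[0])-45,int(u[1])-45,90,90);b=cv2.GaussianBlur(m[roi[1]:roi[1]+90,roi[0]:roi[0]+90].astype(np.float32),(0,0),.8)
    # lower (steel) part only: ignore pixels hidden by the fingers
    f=lambda q:((cv2.GaussianBlur(render(k,p0+Rc@[q[0],q[1],0],Rc,cam,roi),(0,0),.8)-b)**2).sum()
    r=minimize(f,[0,0],method='Nelder-Mead',options=dict(initial_simplex=[[0,0],[.006,0],[0,.006]]))
    print('offset in cutter xy',r.x,r.fun,'at 0:',f([0,0]))
    d=np.array([proj(cam,p0+Rc@v)[0]-proj(cam,p0)[0] for v in([.001,0,0],[0,.001,0],[0,0,.001])]);print('px per mm x,y,z',d.round(2).tolist())
E
python3 - <<'E'
from plan import *
inhand('mush')
ims={n:cv2.imread('pics/side1.png').astype(float) for n in('side',)}
x,f,T=fitpock(ims,[.572,.2045,.0715,118/500,.0625,-.061,0],use=('side',),fix_z=.0715)
print(x,T)
E
```

```text
mask 335 [275.10746269 105.99701493] expect [275.36374958 101.71602963]
offset in cutter xy [ 0.00198092 -0.00179319] 105.4511489868164 at 0: 110.19066
px per mm x,y,z [[0.22, 0.27], [0.29, -0.09], [0.12, -0.28]]
[ 0.57148679  0.20539671  0.07149992  0.23669055  0.06429028 -0.06032837
  0.00060747] {'boot': array([0.51465011, 0.17534478, 0.07178511]), 'mush': array([0.62483659, 0.2335676 , 0.07121473])}
```

Run:
```python
from plan import *
pos,Rt=tool('mush',[0,0],.006,np.array([0,-.0016,.037]))
print(pos);plan([(pos,Rt,5)],1)
```

```text
[0.63406464 0.21472454 0.10936675]
[[0.0, 0.06, 0.28, -0.0, 0.0, 0.0, 1.0], [0.0, 0.05, 0.28, -0.0, 0.0, 0.0, 1.0], [0.0, 0.06, 0.28, -0.0, 0.0, 0.0, 1.0], [0.0, 0.05, 0.28, -0.0, 0.0, 0.0, 1.0], [0.0, 0.06, 0.28, -0.0, 0.01, 0.01, 1.0]]
```

>>> servo_tool:
  series:
    - [[0,0.06,0.28,0,0,0,1],[0,0.05,0.28,0,0,0,1],[0,0.06,0.28,0,0,0,1],[0,0.05,0.28,0,0,0,1],[0,0.06,0.28,0,0.01,0.01,1],[0,0,0,0,0,0,1],[0,0,0,0,0,0,1]]

```text
time_s: 7.7
ee_pos: [0.6347, 0.2146, 0.1101]
tcp_rot: [-152.0, -0.1, 27.9]
ft_force: [-0.2, -0.5, -0.1]
opening: 0.15
finger_force: 40.0
```

```bash
cat >> plan.py <<'E'
def where(k,grasp):
    s=get_state();Q=R.from_euler('xyz',s['tcp_rot'],degrees=True).as_matrix();Rc=Q@X.T;P=frame(118,k)
    c=s['ee_pos']-Rc@grasp
    print('t',round(s['time_s'],2),'cutter in pocket mm',(P.T@(c-PK[k])*1e3).round(2),'rot deg',R.from_matrix(P.T@Rc).as_rotvec(degrees=True).round(2),'F tool',(Q.T@s['ft_force']).round(1),'M',(Q.T@s['ft_torque']).round(2),'open',round(s['opening'],3))
E
python3 - <<'E'
from plan import *
where('mush',[0,-.0016,.037])
cv2.imwrite('pics/e.png',cv2.resize(camera('side')[95:185,200:310],(770,630)[:2] and (720,590),interpolation=cv2.INTER_CUBIC))
E
```

```text
t 7.7 cutter in pocket mm [-0.04  0.55  6.85] rot deg [ 0.12  0.02 -0.07] F tool [-0.4  0.4 -0.1] M [-0.36  0.01  0.02] open 0.15
```

View pics/e.png

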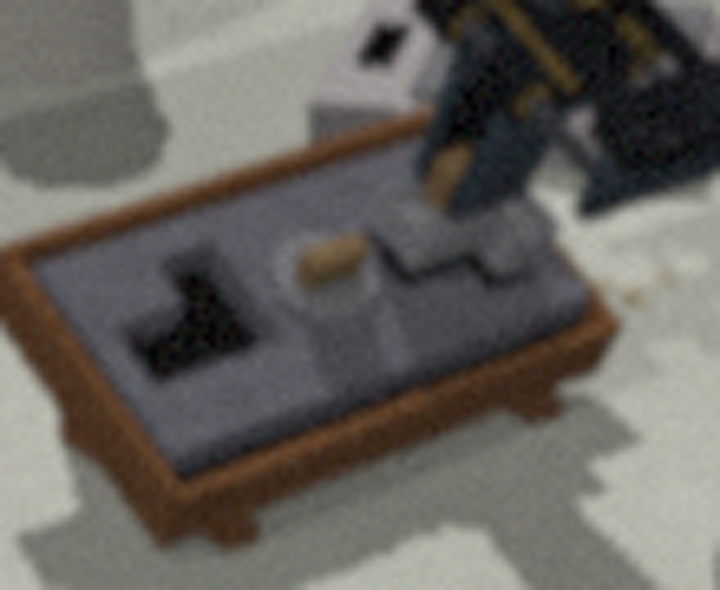

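>>> servo_tool:
  series:
    - [[-0.01,0,0.04,0,0,0,1],[0,0,0.03,0,0,0,1],[0,0,0.02,0,0,0,1],[0,0,0.02,0,0,0,1],[0,0,0.02,0,0,0,1],[0,0,0.02,0,0,0,1],[0,0,0.02,0,0,0,1],[0,0,0,0,0,0,1]]

```text
time_s: 8.75
ee_pos: [0.632, 0.2179, 0.1023]
tcp_rot: [-152.0, -0.0, 27.9]
ft_force: [-0.2, -0.3, 0.2]
opening: 0.15
finger_force: 40.0
```

```bash
python3 -c "
from plan import *
where('mush',[0,-.0016,.037])"
```

```text
t 8.75 cutter in pocket mm [-0.02 -0.25 -2.05] rot deg [ 0.09  0.03 -0.08] F tool [-0.3  0.1 -0.3] M [-0.34  0.02 -0.04] open 0.15
```

>>> servo_tool:
  series:
    - [[0,0,0.03,0,0,0,1],[0,0,0.03,0,0,0,1],[0,0,0.03,0,0,0,1],[0,0,0,0,0,0,1]]

```text
time_s: 9.25
ee_pos: [0.6313, 0.2196, 0.0984]
tcp_rot: [-152.0, -0.1, 27.9]
ft_force: [1.8, -3.4, 0.3]
opening: 0.153
finger_force: 40.0
```

```bash
python3 -c "
from plan import *
where('mush',[0,-.0016,.037])"
```

```text
t 9.25 cutter in pocket mm [ 0.22 -0.05 -6.34] rot deg [ 0.12  0.   -0.08] F tool [-0.   3.3 -2.1] M [-0.99  0.01 -0.1 ] open 0.153
```

>>> servo_tool:
  series:
    - [[0,0.01,0.02,0,0,0,1],[0,0,0.03,0,0,0,1],[0,0,0.03,0,0,0,1],[0,0,0.03,0,0,0,1],[0,0,0.03,0,0,0,1],[0,0,0,0,0,0,1]]

```text
time_s: 10.0
ee_pos: [0.63, 0.2222, 0.0921]
tcp_rot: [-152.0, -0.1, 27.9]
ft_force: [2.2, -4.7, 2.9]
opening: 0.151
finger_force: 40.0
```

```bash
python3 -c "
from plan import *
where('mush',[0,-.0016,.037])"
```

```text
t 10.0 cutter in pocket mm [  0.6   -0.   -13.25] rot deg [ 0.12  0.02 -0.08] F tool [-0.3  3.2 -5. ] M [-0.9  -0.06  0.01] open 0.151
```

>>> servo_tool:
  series:
    - [[0,0.01,0.03,0,0,0,1],[0,0,0.03,0,0,0,1],[0,0,0.02,0,0,0,1],[0,0,0,0,0,0,1]]

```text
time_s: 10.5
ee_pos: [0.6297, 0.2228, 0.0902]
tcp_rot: [-152.0, -0.1, 27.9]
ft_force: [-6.4, -17.9, 27.2]
opening: 0.149
finger_force: 40.0
```

```bash
python3 -c "
from plan import *
where('mush',[0,-.0016,.037])"
```

```text
t 10.5 cutter in pocket mm [  0.87   0.02 -15.27] rot deg [ 0.11  0.04 -0.04] F tool [-14.   -1.4 -30.1] M [-0.09 -2.27  0.2 ] open 0.149
```

>>> servo_tool:
  series:
    - [[-0.02,0,0.02,0,0,0,1],[0,0,0,0,0,0,1]]

```text
time_s: 10.75
ee_pos: [0.6297, 0.2228, 0.0901]
tcp_rot: [-152.0, -0.2, 27.9]
ft_force: [-2.7, -20.1, 33.1]
opening: 0.154
finger_force: 40.0
```

```bash
python3 -c "
from plan import *
where('mush',[0,-.0016,.037])"
```

```text
t 10.75 cutter in pocket mm [  0.88   0.08 -15.29] rot deg [ 0.23  0.01 -0.02] F tool [-11.6  -1.  -37.1] M [-0.04 -2.01  0.18] open 0.154
```

>>> servo_tool:
  series:
    - [[0,0,-0.04,0,0,0,0.2],[0,0,0,0,0,0,0.2],[0,0,0,0,0,0,0.2],[0,0,0,0,0,0,0.0],[0,0,-0.3,0,0,0,0.0],[0,0,-0.8,0,0,0,0.0],[0,0,-1,0,0,0,-1],[0,0,-0.3,0,0,0,-1]]

```text
time_s: 11.75
ee_pos: [0.6568, 0.1716, 0.1988]
tcp_rot: [-152.1, -0.3, 27.8]
ft_force: [-0.8, 1.1, 0.0]
opening: 0.689
finger_force: 0.0
```

Run:
```python
from plan import *
# real face/bottom reading: pocket z bias from the press
s=get_state();print(s['joint_pos'].round(1),s['ee_pos'],s['tcp_rot'],s['opening'])
c=down(112.7)
p,Q=plan([([.58,.10,.17],s_:=R.from_euler('xyz',s['tcp_rot'],degrees=True).as_matrix(),3),([.528,-.0345,.10],c,12),([.528,-.0345,.037],c,2)],-1)
```

```text
[ 3.4 26.7 99.  27.3 68.8 52.2] [0.6567587  0.17158073 0.19875236] [-152.08286514   -0.28322957   27.81704176] 0.6891504136967144
[[-0.68, 0.25, 0.08, -0.0, -0.0, -0.0, -1.0], [-0.67, 0.25, 0.08, -0.0, -0.0, -0.0, -1.0], [-0.68, 0.25, 0.08, -0.0, -0.0, -0.0, -1.0], [-0.18, 0.19, 0.03, -0.23, -0.22, -0.86, -1.0], [-0.2, 0.17, 0.04, -0.23, -0.22, -0.86, -1.0], [-0.22, 0.15, 0.05, -0.23, -0.22, -0.87, -1.0], [-0.24, 0.11, 0.06, -0.23, -0.22, -0.86, -1.0], [-0.24, 0.08, 0.08, -0.24, -0.22, -0.87, -1.0]]
[[-0.25, 0.05, 0.08, -0.23, -0.22, -0.86, -1.0], [-0.25, 0.02, 0.09, -0.24, -0.22, -0.86, -1.0], [-0.25, -0.02, 0.1, -0.24, -0.22, -0.87, -1.0], [-0.24, -0.05, 0.11, -0.23, -0.21, -0.86, -1.0], [-0.23, -0.08, 0.11, -0.24, -0.22, -0.87, -1.0], [-0.21, -0.11, 0.11, -0.23, -0.21, -0.86, -1.0], [-0.2, -0.14, 0.12, -0.24, -0.22, -0.87, -1.0], [0.0, -0.0, 0.63, 0.0, 0.0, 0.0, -1.0]]
[[0.0, -0.0, 0.63, 0.0, 0.0, 0.0, -1.0]]
```

>>> servo_tool:
  series:
    - [[-0.68,0.25,0.08,0,0,0,-1],[-0.67,0.25,0.08,0,0,0,-1],[-0.68,0.25,0.08,0,0,0,-1],[-0.18,0.19,0.03,-0.23,-0.22,-0.86,-1],[-0.2,0.17,0.04,-0.23,-0.22,-0.86,-1],[-0.22,0.15,0.05,-0.23,-0.22,-0.87,-1],[-0.24,0.11,0.06,-0.23,-0.22,-0.86,-1],[-0.24,0.08,0.08,-0.24,-0.22,-0.87,-1]]

```text
time_s: 12.75
ee_pos: [0.5559, 0.0446, 0.1373]
tcp_rot: [-163.3, -5.2, 63.4]
ft_force: [-1.1, -0.3, 0.8]
opening: 0.996
finger_force: 0.0
```

>>> servo_tool:
  series:
    - [[-0.25,0.05,0.08,-0.23,-0.22,-0.86,-1],[-0.25,0.02,0.09,-0.24,-0.22,-0.86,-1],[-0.25,-0.02,0.1,-0.24,-0.22,-0.87,-1],[-0.24,-0.05,0.11,-0.23,-0.21,-0.86,-1],[-0.23,-0.08,0.11,-0.24,-0.22,-0.87,-1],[-0.21,-0.11,0.11,-0.23,-0.21,-0.86,-1],[-0.2,-0.14,0.12,-0.24,-0.22,-0.87,-1],[0,0,0,0,0,0,-1]]

```text
time_s: 13.75
ee_pos: [0.5247, -0.0338, 0.0965]
tcp_rot: [-179.7, -0.1, 112.7]
ft_force: [-0.8, -0.5, 0.1]
opening: 1.003
finger_force: 0.0
```

Run:
```python
from plan import *
c=down(112.7)
plan([([.528,-.0345,.037],c,2)],-1)
a=camera('side')[95:185,200:310];b=camera('side')[180:240,210:300]
cv2.imwrite('pics/f.png',np.hstack([cv2.resize(a,(480,394),interpolation=cv2.INTER_CUBIC)[:, :],cv2.resize(a[10:50,45:95],(300,394),interpolation=cv2.INTER_CUBIC)]))
```

```text
[[-0.02, 0.03, 0.59, -0.02, -0.01, -0.0, -1.0], [-0.02, 0.03, 0.6, -0.02, -0.0, -0.0, -1.0]]
```

View pics/f.png

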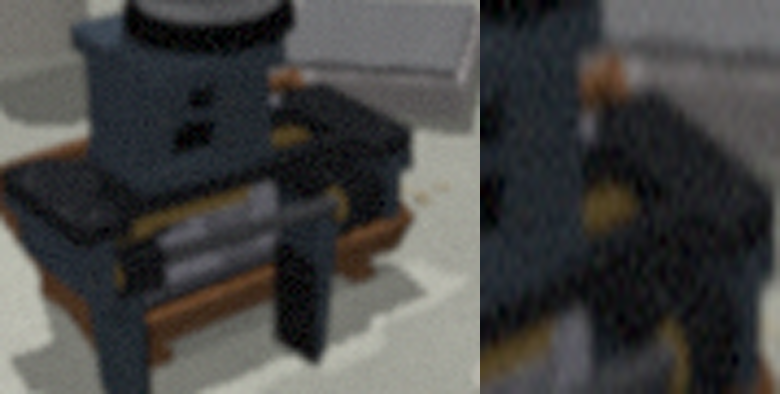

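The gripper hides the case from the side camera, so I'll check the mushroom later. Grasping the boot now.

>>> servo_tool:
  series:
    - [[-0.02,0.03,0.59,-0.02,-0.01,0,-1],[-0.02,0.03,0.6,-0.02,0,0,-1],[0,0,0,0,0,0,-1],[0,0,0,0,0,0,1],[0,0,0,0,0,0,1],[0,0,0,0,0,0,1],[0,0,0,0,0,0,1],[0,0,0,0,0,0,1]]

```text
time_s: 14.85
ee_pos: [0.5292, -0.0344, 0.0374]
tcp_rot: [179.9, 0.0, 112.8]
ft_force: [0.2, -0.7, -0.4]
opening: 0.486
finger_force: 0.0
```

>>> servo_tool:
  series:
    - [[0,0,0,0,0,0,1],[0,0,0,0,0,0,1],[0,0,0,0,0,0,1],[0,0,0,0,0,0,1],[0,0,0,0,0,0,1],[0,0,0,0,0,0,1]]

```text
time_s: 15.6
ee_pos: [0.5291, -0.0343, 0.0373]
tcp_rot: [179.9, 0.0, 112.8]
ft_force: [-1.1, -1.0, 0.5]
opening: 0.15
finger_force: 40.0
```

Run:
```python
from plan import *
s=get_state();a=s['ee_pos'];print(a,s['tcp_rot'],s['opening'])
yc=np.radians(s['tcp_rot'][2]-90);d=a[:2]-[.528,-.0343]
dx=d@[np.cos(yc),np.sin(yc)];dy=d@[-np.sin(yc),np.cos(yc)];print('tcp in cutter',dx,dy)
pos,Rt=tool('boot',[0,0],.045,np.array([0,dy,a[2]]))
print(pos)
plan([(a+[0,0,.14],down(s['tcp_rot'][2]),4),(pos,Rt,14)],1)
```

```text
[ 0.5290904  -0.03434828  0.03725384] [1.79920162e+02 1.16674528e-02 1.12770263e+02] 0.14965591281416527
tcp in cutter 0.0009867312105086325 -0.00046653731270714777
[0.53484097 0.14162326 0.14412583]
[[-0.0, 0.0, -0.7, 0.0, 0.0, 0.0, 1.0], [-0.0, 0.0, -0.7, 0.0, 0.0, 0.0, 1.0], [-0.0, 0.0, -0.7, 0.0, 0.0, 0.0, 1.0], [-0.0, 0.0, -0.7, 0.01, 0.0, 0.0, 1.0], [0.23, 0.11, 0.05, -0.19, 0.21, -0.83, 1.0], [0.21, 0.12, 0.05, -0.19, 0.21, -0.83, 1.0], [0.2, 0.16, 0.07, -0.19, 0.21, -0.83, 1.0], [0.17, 0.17, 0.08, -0.19, 0.21, -0.83, 1.0]]
[[0.15, 0.19, 0.08, -0.19, 0.21, -0.83, 1.0], [0.13, 0.2, 0.1, -0.19, 0.21, -0.83, 1.0], [0.1, 0.21, 0.1, -0.19, 0.21, -0.83, 1.0], [0.07, 0.22, 0.11, -0.19, 0.21, -0.83, 1.0], [0.04, 0.22, 0.12, -0.19, 0.21, -0.83, 1.0], [0.02, 0.22, 0.13, -0.18, 0.21, -0.83, 1.0], [-0.02, 0.22, 0.13, -0.19, 0.2, -0.84, 1.0], [-0.05, 0.21, 0.14, -0.18, 0.21, -0.83, 1.0]]
[[-0.07, 0.2, 0.14, -0.19, 0.2, -0.84, 1.0], [-0.1, 0.19, 0.14, -0.18, 0.21, -0.83, 1.0]]
```

>>> servo_tool:
  series:
    - [[0,0,-0.7,0,0,0,1],[0,0,-0.7,0,0,0,1],[0,0,-0.7,0,0,0,1],[0,0,-0.7,0.01,0,0,1],[0.23,0.11,0.05,-0.19,0.21,-0.83,1],[0.21,0.12,0.05,-0.19,0.21,-0.83,1],[0.2,0.16,0.07,-0.19,0.21,-0.83,1],[0.17,0.17,0.08,-0.19,0.21,-0.83,1]]

```text
time_s: 16.6
ee_pos: [0.5308, 0.0163, 0.1676]
tcp_rot: [172.5, -5.1, 139.9]
ft_force: [-0.6, 0.1, -1.2]
opening: 0.148
finger_force: 40.0
```

>>> servo_tool:
  series:
    - [[0.15,0.19,0.08,-0.19,0.21,-0.83,1],[0.13,0.2,0.1,-0.19,0.21,-0.83,1],[0.1,0.21,0.1,-0.19,0.21,-0.83,1],[0.07,0.22,0.11,-0.19,0.21,-0.83,1],[0.04,0.22,0.12,-0.19,0.21,-0.83,1],[0.02,0.22,0.13,-0.18,0.21,-0.83,1],[-0.02,0.22,0.13,-0.19,0.2,-0.84,1],[-0.05,0.21,0.14,-0.18,0.21,-0.83,1]]

```text
time_s: 17.6
ee_pos: [0.5342, 0.1167, 0.1486]
tcp_rot: [155.3, -3.0, -165.2]
ft_force: [0.0, -0.1, -1.3]
opening: 0.15
finger_force: 40.0
```

>>> servo_tool:
  series:
    - [[-0.07,0.2,0.14,-0.19,0.2,-0.84,1],[-0.1,0.19,0.14,-0.18,0.21,-0.83,1],[0,0,0,0,0,0,1]]

```text
time_s: 17.98
ee_pos: [0.5349, 0.1418, 0.1438]
tcp_rot: [152.0, -0.0, -152.0]
ft_force: [-0.1, 0.4, -0.9]
opening: 0.153
finger_force: 40.0
```

Run:
```python
from plan import *
g=np.array([0,-.0005,.0373])
where('boot',g);print(get_state()['joint_pos'].round(1))
pos,Rt=tool('boot',[-.0006,0],.006,g)
plan([(pos,Rt,4)],1)
a=camera('side')[75:185,190:310]
cv2.imwrite('pics/g.png',cv2.resize(a,(640,587),interpolation=cv2.INTER_CUBIC))
```

```text
t 17.98 cutter in pocket mm [-0.07 -0.07 44.6 ] rot deg [ 0.04  0.04 -0.03] F tool [-0.1 -0.1  0.9] M [ 0.35 -0.16 -0.  ] open 0.153
[   1.3   21.4  114.5   28.6   60.9 -134.5]
[[0.0, -0.0, 0.19, -0.0, -0.0, -0.0, 1.0], [0.0, -0.01, 0.2, -0.0, -0.0, -0.0, 1.0], [0.0, 0.0, 0.19, -0.0, -0.0, -0.0, 1.0], [0.0, -0.0, 0.19, -0.0, -0.0, -0.0, 1.0]]
```

View pics/g.png

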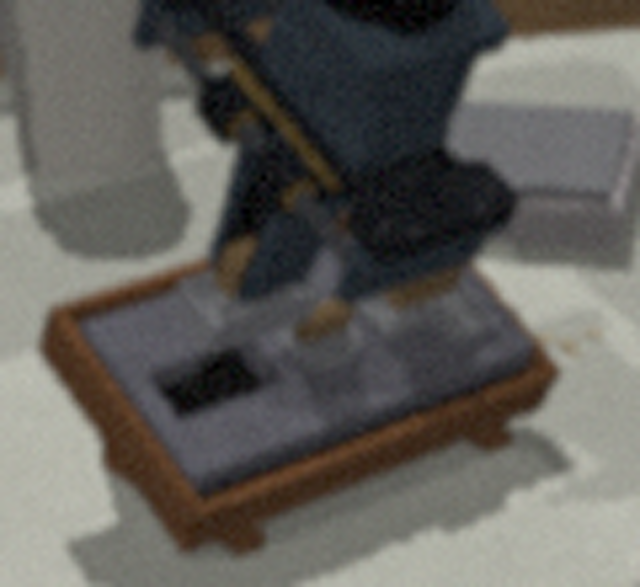

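The mushroom's back sits flush in its pocket (crop ~(430,310)), and the boot hangs above its own pocket. Lowering the boot.

>>> servo_tool:
  series:
    - [[0,0,0.19,0,0,0,1],[0,-0.01,0.2,0,0,0,1],[0,0,0.19,0,0,0,1],[0,0,0.19,0,0,0,1],[0,0,0.04,0,0,0,1],[0,0,0.02,0,0,0,1],[0,0,0.02,0,0,0,1],[0,0,0,0,0,0,1]]

```text
time_s: 19.02
ee_pos: [0.5258, 0.1586, 0.1066]
tcp_rot: [152.0, 0.0, -152.0]
ft_force: [1.7, 0.7, -0.1]
opening: 0.157
finger_force: 40.0
```

>>> servo_tool:
  series:
    - [[0,0,0.02,0,0,0,1],[0,0,0.02,0,0,0,1],[0,0,0.02,0,0,0,1],[0,0,0,0,0,0,1]]

```text
time_s: 19.52
ee_pos: [0.5249, 0.16, 0.1037]
tcp_rot: [152.0, -0.0, -152.0]
ft_force: [-1.0, -0.9, -2.0]
opening: 0.152
finger_force: 40.0
```

```bash
python3 -c "
from plan import *
where('boot',[0,-.0005,.0373])"
```

```text
t 19.52 cutter in pocket mm [-0.57  0.25 -0.56] rot deg [ 0.02  0.03 -0.01] F tool [ 1.3 -1.2  1.6] M [ 0.32  0.02 -0.07] open 0.152
```

>>> servo_tool:
  series:
    - [[0,0,0.02,0,0,0,1],[0,0,0.02,0,0,0,1],[0,0,0.02,0,0,0,1],[0,0,0,0,0,0,1]]

```text
time_s: 20.02
ee_pos: [0.5242, 0.1612, 0.101]
tcp_rot: [152.0, -0.0, -152.0]
ft_force: [-0.8, -0.7, -2.0]
opening: 0.151
finger_force: 40.0
```

```bash
python3 -c "
from plan import *
where('boot',[0,-.0005,.0373])"
```

```text
t 20.02 cutter in pocket mm [-0.58  0.24 -3.57] rot deg [ 0.02  0.03 -0.01] F tool [ 1.  -1.1  1.7] M [ 0.33  0.23 -0.06] open 0.151
```

It's inside the pocket with no resistance, so I'll press it home.

>>> servo_tool:
  series:
    - [[0,0,0.03,0,0,0,1],[0,0,0.03,0,0,0,1],[0,0,0.03,0,0,0,1],[0,0,0.03,0,0,0,1],[0,0,0.03,0,0,0,1],[0,0,0.03,0,0,0,1],[0,0,0,0,0,0,1]]

```text
time_s: 20.9
ee_pos: [0.5225, 0.1647, 0.0937]
tcp_rot: [152.0, -0.0, -152.0]
ft_force: [-4.9, -7.7, 9.8]
opening: 0.153
finger_force: 40.0
```

```bash
python3 -c "
from plan import *
where('boot',[0,-.0005,.0373])"
```

```text
t 20.9 cutter in pocket mm [ -0.56   0.12 -11.83] rot deg [ 0.01  0.02 -0.02] F tool [  7.9   0.7 -10.8] M [0.04 1.41 0.3 ] open 0.153
```

>>> servo_tool:
  series:
    - [[0.01,0,0.03,0,0,0,1],[0.01,0,0.03,0,0,0,1],[0,0,0.03,0,0,0,1],[0,0,0.02,0,0,0,1],[0,0,0,0,0,0,1]]

```text
time_s: 21.52
ee_pos: [0.5216, 0.1661, 0.0904]
tcp_rot: [152.0, 0.1, -152.0]
ft_force: [-7.0, -21.3, 34.6]
opening: 0.152
finger_force: 40.0
```

```bash
python3 -c "
from plan import *
where('boot',[0,-.0005,.0373])"
```

```text
t 21.52 cutter in pocket mm [ -0.68   0.12 -15.59] rot deg [-0.09  0.05  0.03] F tool [ 16.1   2.6 -37.8] M [-0.35  2.3   0.32] open 0.152
```

>>> servo_tool:
  series:
    - [[0,0,-0.04,0,0,0,0.2],[0,0,0,0,0,0,0.2],[0,0,0,0,0,0,0.2],[0,0,0,0,0,0,0.0],[0,0,-0.3,0,0,0,0.0],[0,0,-0.8,0,0,0,0.0],[0,0,-1,0,0,0,0],[0,0,-1,0,0,0,0]]

```text
time_s: 22.52
ee_pos: [0.5552, 0.1007, 0.2293]
tcp_rot: [152.1, 0.0, -152.0]
ft_force: [0.4, -0.0, 0.2]
opening: 0.499
finger_force: 0.0
```

>>> servo_tool:
  series:
    - [[0,-0.8,-0.4,0,0,0,0],[0,-0.9,-0.4,0,0,0,0],[0,-0.9,-0.4,0,0,0,0],[0,-0.9,-0.4,0,0,0,0],[0,-0.9,-0.4,0,0,0,0],[0,-0.9,-0.4,0,0,0,0],[0,0,0,0,0,0,0]]

```text
time_s: 23.4
ee_pos: [0.692, -0.1578, 0.209]
tcp_rot: [152.1, -0.0, -152.2]
ft_force: [-0.9, 0.3, 0.2]
opening: 0.501
finger_force: 0.0
```

Run:
```python
from plan import *
s=get_state();print(s['time_s'],s['ee_pos'],s['opening'])
o=[]
for n,(x0,y0,w,h) in(('top',(90,120,130,115)),('side',(190,85,120,106))):
    im=camera(n);cv2.imwrite(f'pics/{n}2.png',im);o.append(cv2.resize(im[y0:y0+h,x0:x0+w],(400,354),interpolation=cv2.INTER_CUBIC))
cv2.imwrite('pics/k.png',np.hstack(o))
```

```text
23.4 [ 0.69203631 -0.15783566  0.20900982] 0.5012254753274581
```

View pics/k.png

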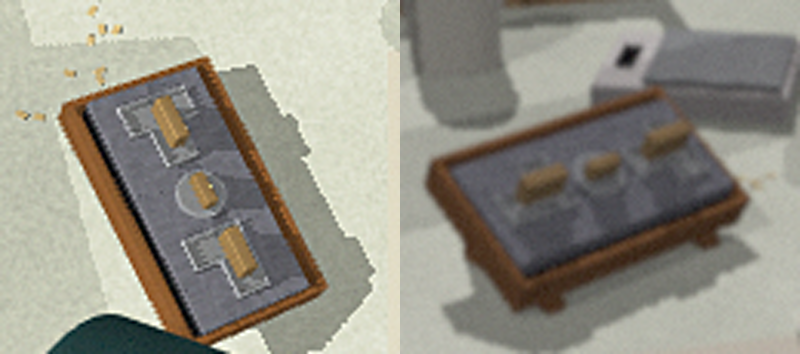

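Both cutters are seated flush and square in their pockets (top crop: mushroom (160,125), boot (230,255)), and the arm is clear of everything.

```bash
python3 -c "
from bench import *
print(job_done())"
```

```text
the job is handed in; nothing more can be done
None
```

I pressed both the mushroom and the boot cutter to the bottom of their pockets, released them with the arm clear, and handed the job in at about 23.5 s; the hand-in returned no verdict.

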